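Clear the cup off the basin rack, set its sliding leg to the mark and clamp it

TASK

The extending basin rack has to be shortened to suit this basin: first lift the pink cup straight up off the rack's drying peg and gently stand it, still mouth down, on the counter clear of the rack. Then take the sliding leg's collar between the fingers, one finger on its grey grip pad and the other on the red cam lever's tip, push the leg in until the collar's front edge is on the blue mark, and squeeze the lever fully shut while the finger on the grip pad keeps the leg held at the mark. Finish still holding the collar pinched between the fingers with the lever shut, and leave the other things on the counter alone.

Things in the scene. Friction and masses are not known exactly. Their poses are not given: they have to be found in the camera images.
- rack: Fixed half of a low extending rack held by suction feet: steel frame, slatted bamboo deck 134 mm (its x) by 122 mm (its y), deck top 60 mm above the counter. Origin on the counter under the deck's middle. A 14 mm square aluminium bar runs out from the frame along -y, axis at x = 0, 53 mm above the counter, carrying the sliding leg.
- peg_tip (a point): Top of the white upright drying peg, 102 mm above the counter. The peg is 15 mm thick and 42 mm tall above the deck, at rack x = 0, y = -28 mm.
- cup: Pale pink straight plastic cup, 58 mm in diameter, 90 mm tall, wall 3 mm, about 70 g, hung mouth down over the peg, rim on the deck. Origin at the centre of the rim (mouth), z up towards the closed end. It must rise 45 mm to clear the peg. It stands so close to the leg's final place that the gripper's body may strike it there.
- mark: Blue band, 8 mm wide along the bar, painted round the bar; origin at its middle, on the bar's axis, axes as the rack's. In view at the start, between the deck and the collar.
- leg: Sliding leg, 0.3 kg, loose on the bar (1 mm play), slides with 2 to 3 N: steel sleeve, black collar at the inner end, T-foot at the outer end, 223 mm long. Origin on its bore's axis, 52 mm up, at the collar's front edge (flat inner end facing the deck); axes as the rack's, -y outward. Collar: lip 5 mm thick, 56 mm wide (x), 30 mm tall, then 26 mm square to 66 mm outward.
- grip_pad (a point): Grey ribbed finger pad on the collar's -x side, 6 to 38 mm outward of the edge, 26 mm tall; this point is the middle of its outer face, 22 mm outward of the edge, at leg x = -19 mm.
- lever_hinge (a joint): Red cam lever on the collar's +x side (rad): 0 shut along the collar, up to 0.75 swung out level. Upright pivot at leg x = +19 mm, 52 mm outward; it points back to the edge. 6 N at the tip turns it, about 12 N over the last 0.25 rad, where the cam bites on the bar and clamps the leg. It stays wherever it is left.
- lever: The red cam lever itself, 6 mm thick arm; origin on its upright pivot at the bar's height, y towards the tip.
- lever_tip (a point): Round red lever tip: upright post 12 mm across, 26 mm tall, at the bar's height; this point is its centre, 38 mm from the pivot: leg x = 19 + 38 sin a, 52 - 38 cos a mm outward at lever angle a. Grip pad face to tip measures 44 mm shut, 68 mm at 0.70. Its middle moves to leg x = +3 mm: evenly closing fingers must shift to -x.
- pump_bottle: Chunky glass bottle with a closed steel pump head, 66 mm square, 131 mm tall. Leave alone. Origin at the centre of its underside.
- toothbrush: Bamboo toothbrush lying flat, 185 mm long, 6 to 16 mm high. Leave alone.
- scrubber: Hard green silicone scrubber, 72 mm across, 32 mm tall. Leave alone.
- tweezers: Steel tweezers lying flat, 105 mm long, 7 mm high. Leave alone.
There are look-alikes about, which are no part of the job. What is shaped like the cup but green is not meant.

How it is judged:
By the outcome, as a careful person would: the job done as asked, in the order asked, and still so for the second after the job is handed in, while the arm keeps its last pose, push and grip.
It also fails if it takes over 54 s, if anything falls off the work surface, if the arm or the gripper's body presses on something with over 40 N, if the wrist force passes 120 N, or if a joint passes its speed limit or range.

ROBOT

A 6-joint arm with a two-finger parallel gripper is mounted at the origin on the work surface. World frame = base frame: x ahead of the robot, y to its left, z up, the work surface at z = 0. Lengths are in m, angles in rad, forces in N, time in s.
With the tool pointing down it reaches from about 0.35 to 0.95 m from the base axis. Payload 17.4 kg.
Tool frame: the origin (TCP) lies at the very end of the fingers, on their centre line; the grasp point (between the pads) lies bot.grasp_offset behind it (bot.grasp_offset is the distance from the TCP to the grasp point, in m); z points along the fingers, y is the line along which they close (so a half turn about z gives the same grasp; the last joint's range is limited). The gripper opens to 93 mm and grips with 3 to 60 N. Pads are 15 mm wide; open, the fingers measure 128 mm over their backs; the gripper's body (75 mm by 188 mm) begins 65 mm behind the grasp point.
Start: joints at [-0.038, 0.116, 1.442, -0, 1.584, -0.038], TCP at [0.675, -0, 0.219] pointing down, gripper open.
Joint ranges: [-2.83, 2.83], [-0.83, 2.19], [0.07, 2.5], [-1.14, 4.28], [0.01, 3], [-2.97, 2.97]. Speed limits (rad/s): [1.89, 1.89, 2.22, 3.14, 3.14, 3.14].

INTERFACE

Orientations are given as a rotation vector (axis times angle).
In Python, from cell import bot gives the robot as it stands.
- The arm moves only by the tool step_arm, never from a script. Its argument "commands" is text: rows parted by semicolons, each of 4 numbers parted by spaces: the shift along the tool's x, y, z in mm, then the turn about the tool's z in rad. In form: dx dy dz twist; .... A call has 1 to 12 rows; each row is the pose to reach, as a shift and turn from the pose commanded when the call began, along the tool's axes at that moment; what a row does not reach only later rows make up. A row lasts 1/8 s, in which the tool goes at most 62.5 mm and 10.7 degrees, less where a joint would pass 70% of its speed; a pose out of reach is approached as far as the arm can. A call with a gripper value outside its range is refused whole. "hand" is the finger opening in mm, from 0 to 93, set as the call begins (left out, the last holds). The fingers move at their own pace and stop on an object; "grip_force" is the grip in N (left out, the last holds). Time passes only in rows, so rows that repeat a pose let the fingers close. It gives the time, the measured TCP pose, the force, the opening and the grip force at its end, in the units of the state.
- bot.read_state(): the state, without advancing time (a new reading comes with each control period).
- bot.get_image(name): name is "scene" or "side" or "wrist"; returns a dict with "pixels" (420x560x3 uint8, blue, green, red), "mtx" (3x3 intrinsics, pixels), "cam_to_world" (4x4, takes a point from camera to world coordinates); the wrist camera has in their place "mount" (4x4, takes a point from camera to tool coordinates, whose origin is the TCP and whose axes are the flange's). Camera axes: x right, y down, z forward; pixel columns grow to the right and rows downward; lengths in m; the calibration is good to about 2 mm. A picture is of the moment at which its call begins: read the wrist's pose just before it. There is no depth.
- bot.job_done(): hands the job in; it is judged then, once.
The state is a dict: "time": time; "joints": joint angles; "qvel": joint speeds; "tau": joint torques, N m; "ee_pos": TCP position; "ee_rot": TCP orientation; "force": force on the tool from outside, world axes, zero at the start; "moment": the same for the moment, N m; "gripper_width": finger opening in m; "grip_force": force on a finger pad.
Only numpy, scipy, OpenCV 4.12 (cv2) and the standard library are available. Lean on these libraries where they do the work, as an engineer would, in place of code of your own. Each camera call takes 0.05 s, during which the arm holds its last target. There are 200 camera calls.

## Working session

There is one attempt and no reset: what is moved stays moved. The work goes in short steps, Python scripts to look and compute and a tool call to move; the robot and the scene stay as the last step left them, time stands still between calls to the robot, and variables do not carry over. Pictures are saved under pics/ and viewed, at most 10 in all, crops included, and the job is handed in when it is done.

Besides the shell and the picture viewer there is one more tool, called after ">>>" as name(argument=value, ...) on one line, values as JSON. step_arm: Moves the arm, as the interface text tells. Its arguments: {"type":"object","properties":{"commands":{"type":"string"},"hand":{"type":"number"},"grip_force":{"type":"number"}},"required":["commands"]}

```bash
ls; mkdir -p pics; cat > h.py <<'E'
import numpy as np, cv2
from scipy.spatial.transform import Rotation as R
from cell import bot
def shot(name,fn=None):
    s=bot.read_state(); im=bot.get_image(name)
    if fn: cv2.imwrite('pics/'+fn,im['pixels'])
    K=np.array(im['mtx'])
    if name=='wrist':
        T=np.eye(4);T[:3,:3]=R.from_rotvec(s['ee_rot']).as_matrix();T[:3,3]=s['ee_pos'];T=T@np.array(im['mount'])
    else: T=np.array(im['cam_to_world'])
    return im['pixels'],K,T
def ray(K,T,u,v):
    d=T[:3,:3]@np.linalg.inv(K)@[u,v,1]; return T[:3,3],d/np.linalg.norm(d)
def onz(K,T,u,v,z):
    o,d=ray(K,T,u,v); return o+d*(z-o[2])/d[2]
def tri(rays):
    A=0;b=0
    for o,d in rays:
        P=np.eye(3)-np.outer(d,d);A=A+P;b=b+P@o
    x=np.linalg.solve(A,b); return x,[np.linalg.norm((np.eye(3)-np.outer(d,d))@(x-o)) for o,d in rays]
def proj(K,T,p):
    q=np.linalg.inv(T)@np.append(p,1); q=K@q[:3]; return q[:2]/q[2]
E
python3 - <<'E'
from h import *
for n in ['scene','side','wrist']:
    p,K,T=shot(n,n+'0.png'); print(n,T.round(3).tolist(),K.round(1).tolist())
print(bot.read_state(),bot.grasp_offset)
E
```

```text
pics
scene [[-0.478, 0.734, -0.484, 0.975], [0.879, 0.395, -0.269, 0.279], [-0.007, -0.553, -0.833, 0.773], [0.0, 0.0, 0.0, 1.0]] [[430.0, 0.0, 271.1], [0.0, 430.0, 204.4], [0.0, 0.0, 1.0]]
side [[-0.676, -0.458, 0.577, 0.191], [-0.737, 0.415, -0.534, 0.417], [0.005, -0.787, -0.617, 0.528], [0.0, 0.0, 0.0, 1.0]] [[441.6, 0.0, 277.7], [0.0, 441.6, 212.3], [0.0, 0.0, 1.0]]
wrist [[1.0, -0.0, -0.001, 0.674], [-0.001, -0.953, -0.302, 0.084], [-0.001, 0.302, -0.953, 0.384], [0.0, 0.0, 0.0, 1.0]] [[313.1, 0.0, 280.9], [0.0, 313.1, 209.4], [0.0, 0.0, 1.0]]
{'time': 0.15, 'joints': array([-3.77739576e-02,  1.16371349e-01,  1.44208623e+00, -4.24073885e-05,
        1.58398755e+00, -3.77914474e-02]), 'qvel': array([ 3.85610553e-05, -4.27188762e-03, -2.75006830e-03, -2.47581930e-03,
        7.85911493e-04, -1.21799783e-03]), 'tau': array([ 1.36530605e-03, -7.21765566e+01, -6.22949553e+01,  7.80155347e-02,
        2.25470052e-02,  2.06686866e-05]), 'ee_pos': array([6.74856081e-01, 1.25671427e-06, 2.18093650e-01]), 'ee_rot': array([-2.22100089e+00, -2.22103854e+00,  9.59088238e-04]), 'force': array([ 0.51804241, -0.58051767,  1.01089199]), 'moment': array([0.00255817, 0.00455395, 0.01733574]), 'grip_force': 0.0, 'gripper_width': 0.09292585967759122} 0.0188
```

View pics/scene0.png

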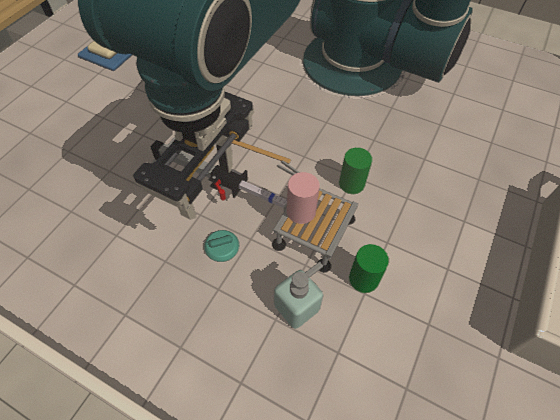

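View pics/side0.png

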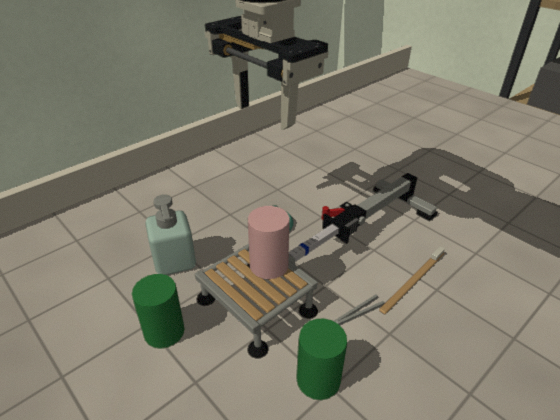

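View pics/wrist0.png

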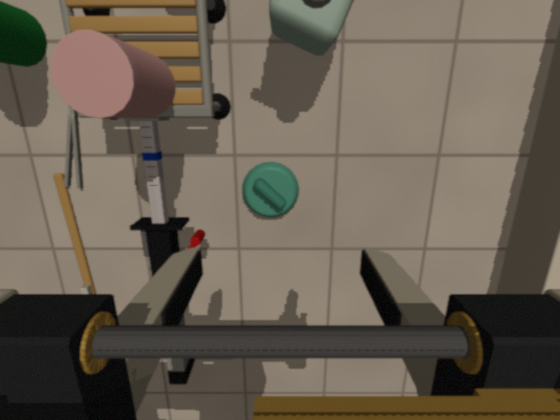

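Candidates: the pink cup at scene (303,197), side (268,242) and wrist (110,75). The look-alikes are green cups at scene (355,170) and (369,268). By the description it is the pink one, on the deck. The bar runs roughly along world -y, with the blue mark at wrist (151,156), the collar lip at (160,223) and the red lever at (197,238).

```bash
cat >> h.py <<'E'
def masks(p):
    h=cv2.cvtColor(p,cv2.COLOR_BGR2HSV); H,S,V=[h[...,i].astype(int) for i in range(3)]
    return dict(blue=(H>108)&(H<128)&(S>140)&(V>50), red=((H<5)|(H>174))&(S>170)&(V>70), pink=((H<6)|(H>170))&(S>55)&(S<150)&(V>90))
def blob(m):
    n,l,s,c=cv2.connectedComponentsWithStats(m.astype(np.uint8))
    if n<2: return None
    i=1+np.argmax(s[1:,4]); return c[i],s[i],l==i
E
python3 - <<'E'
from h import *
rs={'blue':[],'red':[]}
big=[]
for n in ['scene','side','wrist']:
    p,K,T=shot(n); ms=masks(p)
    for k in ms:
        b=blob(ms[k]); print(n,k,None if b is None else (b[0].round(1),b[1]))
        if k in rs and b is not None: rs[k].append(ray(K,T,*b[0]))
    m=blob(ms['pink'])
    if m:
        q=cv2.convexHull(np.argwhere(m[2])[:,::-1].astype(np.int32))[:,0]
        # hull points on z=0.15 plane
        w=np.array([onz(K,T,u,v,.15)[:2] for u,v in q]).round(3)
        np.save(n+'_hull.npy',q); 
    x,y=m[1][:2];w_,h_=m[1][2:4]
    c=p[max(0,y-40):y+h_+40,max(0,x-60):x+w_+60]; big.append(cv2.resize(c,(266,266)))
for k in rs: print(k,[ (a.round(4),np.round(b,4)) for a,b in [tri(rs[k])]])
cv2.imwrite('pics/crop.png',np.hstack(big))
p,K,T=shot('wrist'); cv2.imwrite('pics/wcrop.png',cv2.resize(p[0:400,20:320],None,fx=1.5,fy=1.5,interpolation=cv2.INTER_CUBIC)[:600])
p,K,T=shot('side'); cv2.imwrite('pics/scrop.png',cv2.resize(p[160:360,180:447],(800,600),interpolation=cv2.INTER_CUBIC))
E
```

```text
scene blue (array([272.2, 194.2]), array([271, 193,   3,   3,   5], dtype=int32))
scene red (array([220.1, 189.4]), array([215, 179,  10,  21,  79], dtype=int32))
scene pink (array([302.4, 196.8]), array([ 287,  172,   33,   52, 1332], dtype=int32))
side blue (array([305.1, 247.4]), array([301, 244,   8,  10,  33], dtype=int32))
side red (array([331.9, 211. ]), array([323, 206,  21,  11, 124], dtype=int32))
side pink (array([267.1, 240.8]), array([ 248,  206,   41,   73, 1371], dtype=int32))
wrist blue (array([149.9, 156.1]), array([142, 153,  16,   7, 101], dtype=int32))
wrist red (array([196.3, 238.4]), array([189, 230,  15,  18, 155], dtype=int32))
wrist pink (array([99.7, 72.4]), array([  52,   31,  121,   87, 5166], dtype=int32))
blue [(array([0.5372, 0.0383, 0.0573]), array([0.0011, 0.0004, 0.0008]))]
red [(array([ 0.5747, -0.0616,  0.0533]), array([0.0024, 0.0036, 0.0059]))]
```

View pics/scrop.png

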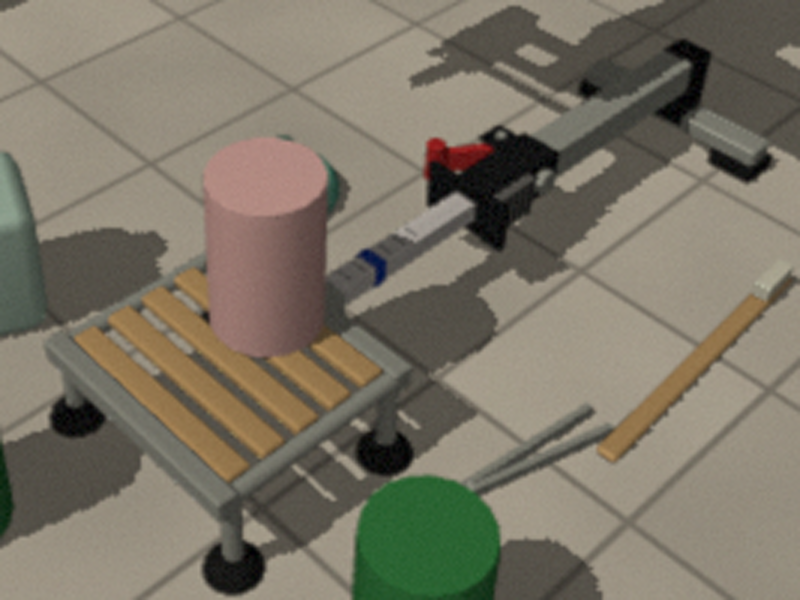

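View pics/wcrop.png

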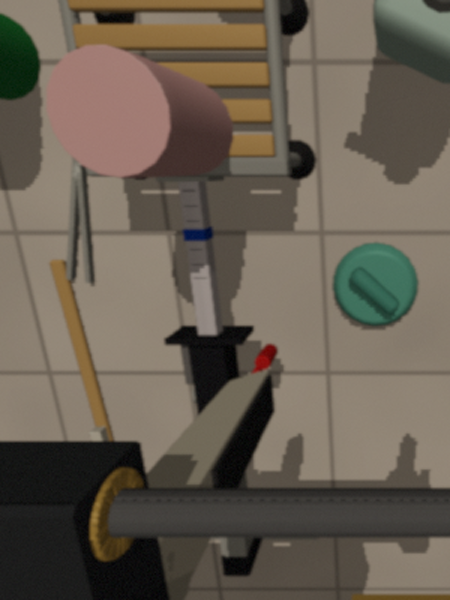

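The side crop shows the pink cup on the peg, with nothing else pink. In it the deck corners are at (48,345), (232,505) and (408,368), and the lip corners are near (430,165) and (500,245). The wrist crop shows the cup top's outline, centred near (108,110), and the lip's top edge from (165,340) to (253,328).

```bash
python3 - <<'E'
from h import *
W=shot('wrist');S=shot('side');C=shot('scene')
f=lambda u,v:(20+u/1.5,v/1.5)
print('lip ends z.067',onz(*W[1:],*f(165,342),.067),onz(*W[1:],*f(253,329),.067))
print('mark ends z.060',onz(*W[1:],142,157.5,.06),onz(*W[1:],157.5,155.5,.06))
print('white bar/sleeve start top', onz(*W[1:],*f(190,182),.06),onz(*W[1:],*f(209,335),.06))
g=lambda u,v:(180+u/2.996,160+v/3)
for q in [(48,345),(232,505),(408,368)]: print('deck',onz(*S[1:],*g(*q),.057))
print('foot end sleeve',onz(*S[1:],*g(688,60),.065))
print('scrubber',onz(*W[1:],270,189,.03))
# cup: tangents; silhouettes by axis. fit position by outline extents: left/right side tangent rays -> axis xy
for n,(p,K,T) in zip('WSC',(W,S,C)):
    m=blob(masks(p)['pink'])[2]; q=cv2.convexHull(np.argwhere(m)[:,::-1].astype(np.int32))[:,0]
    o=T[:3,3]; a=[]
    d=np.array([ray(K,T,u,v)[1] for u,v in q]); az=np.unwrap(np.arctan2(d[:,1],d[:,0]))
    a0,a1=az.min(),az.max(); mid=(a0+a1)/2; r=.029/np.sin((a1-a0)/2)
    print(n,'cup axis',o[:2]+r*np.array([np.cos(mid),np.sin(mid)]),'dir',mid, 'half',(a1-a0)/2)
    w=np.array([onz(K,T,u,v,.15)[:2] for u,v in q]); 
    dd=w-o[:2]; 
    print('  nearest pts on top plane', w[np.argsort(np.linalg.norm(dd,axis=1))[:2]])
    if n=='W':
        e=np.array([x for x in w if x[0]<.505]); A=np.c_[2*e,np.ones(len(e))]; s=np.linalg.lstsq(A,(e**2).sum(1),rcond=None)[0]; print('  circ',s[:2],np.sqrt(s[2]+s[:2]@s[:2]))
for n,(p,K,T) in zip('WSC',(W,S,C)):
    h=cv2.cvtColor(p,cv2.COLOR_BGR2HSV);g_=(h[...,0]>50)&(h[...,0]<75)&(h[...,1]>150)&(h[...,2]>30)
    nn,l,s,c=cv2.connectedComponentsWithStats(g_.astype(np.uint8))
    for i in range(1,nn):
        if s[i,4]>300: print(n,'green',c[i].round(),onz(K,T,*c[i],.05).round(3))
E
```

```text
lip ends z.067 [ 0.51066755 -0.03769177  0.067     ] [ 0.57516846 -0.02778177  0.067     ]
mark ends z.060 [0.53086289 0.03746239 0.06      ] [0.5471193  0.03950443 0.06      ]
white bar/sleeve start top [0.54037663 0.07343163 0.06      ] [ 0.54021249 -0.03489821  0.06      ]
deck [0.60259748 0.19878356 0.057     ]
deck [0.47028965 0.19386303 0.057     ]
deck [0.47407824 0.079811   0.057     ]
foot end sleeve [ 0.53041173 -0.23290245  0.065     ]
scrubber [ 0.66159919 -0.00348706  0.03      ]
W cup axis [0.53963667 0.10805384] dir 2.9653686309943974 half 0.21346604531786317
  nearest pts on top plane [[0.59813197 0.10465284]
 [0.59820068 0.10529517]]Traceback (most recent call last):
  File "<stdin>", line 22, in <module>
    return umr_sum(a, axis, dtype, out, keepdims, initial, where)
numpy.exceptions.AxisError: axis 1 is out of bounds for array of dimension 1
```

```bash
python3 - <<'E'
from h import *
for n in ['wrist','side','scene']:
    p,K,T=shot(n)
    m=blob(masks(p)['pink'])[2]; q=cv2.convexHull(np.argwhere(m)[:,::-1].astype(np.int32))[:,0]
    o=T[:3,3]
    d=np.array([ray(K,T,u,v)[1] for u,v in q]); az=np.unwrap(np.arctan2(d[:,1],d[:,0])); 
    if az.max()-az.min()>np.pi: az=np.where(az<0,az+2*np.pi,az)
    a0,a1=az.min(),az.max(); mid=(a0+a1)/2; r=.029/np.sin((a1-a0)/2)
    print(n,'cup axis',o[:2]+r*np.array([np.cos(mid),np.sin(mid)]),'line at',o[:2].round(3),mid)
    h=cv2.cvtColor(p,cv2.COLOR_BGR2HSV);g_=(h[...,0]>50)&(h[...,0]<75)&(h[...,1]>150)&(h[...,2]>30)
    nn,l,s,c=cv2.connectedComponentsWithStats(g_.astype(np.uint8))
    for i in range(1,nn):
        if s[i,4]>300: print(n,'green',c[i].round(),onz(K,T,*c[i],.05).round(3))
    if n=='scene': print('bottle cap',onz(K,T,300,280,.131),'base',onz(K,T,298,302,.06))
E
```

```text
wrist cup axis [0.54059031 0.10807647] line at [0.674 0.084] 2.9639668750011667
wrist green [19. 37.] [0.425 0.151 0.05 ]
side cup axis [0.56382101 0.09205971] line at [0.191 0.417] -0.7180266665250676
side green [163. 321.] [0.568 0.275 0.05 ]
side green [323. 376.] [0.369 0.178 0.05 ]
scene cup axis [0.54252361 0.10583134] line at [0.975 0.279] -2.7602396384282892
scene green [372. 264.] [0.583 0.272 0.05 ]
bottle cap [0.70780052 0.18174599 0.131     ] base [0.71661247 0.18614754 0.06      ]
```

>>> step_arm(commands="20 -25 0 0; 42 -52 0 0; 64 -80 0 0; 86 -108 0 0; 108 -135 0 0; 108 -135 25 0; 108 -135 50 0; 108 -135 75 0; 108 -135 95 0; 108 -135 110 0; 108 -135 110 0", hand=93)

```text
time: 2.08
ee_pos: [0.5397, 0.1079, 0.1078]
ee_rot: [-2.221, -2.221, 0.002]
force: [-0.5, 0.1, 0.6]
gripper_width: 0.0929
grip_force: 0.0
```

>>> step_arm(commands="0 0 0 0; 0 0 0 0; 0 0 0 0; 0 0 0 0; 0 0 0 0; 0 0 0 0; 0 0 0 0", hand=50, grip_force=8)

```text
time: 2.95
ee_pos: [0.5402, 0.108, 0.1089]
ee_rot: [2.221, 2.221, 0.001]
force: [1.1, -0.4, 4.9]
gripper_width: 0.0568
grip_force: 8.0
```

>>> step_arm(commands="0 0 -5 0; 0 0 -12 0; 0 0 -22 0; 0 0 -34 0; 0 0 -46 0; 0 0 -58 0; 0 0 -66 0; 0 0 -70 0; 0 0 -70 0")

```text
time: 4.08
ee_pos: [0.54, 0.108, 0.1787]
ee_rot: [-2.221, -2.221, -0.0]
force: [-0.1, -0.5, -0.5]
gripper_width: 0.0569
grip_force: 8.0
```

```bash
python3 - <<'E'
from h import *
S=shot('side');C=shot('scene');shot('wrist','wrist1.png')
cv2.imwrite('pics/two.png',np.hstack([S[0][80:380,120:520],C[0][80:380,120:520]]))
print(bot.read_state()['force'],bot.read_state()['ee_pos'])
E
```

```text
[ 1.15050966  0.34849144 -0.1263665 ] [0.53985983 0.1079775  0.17819789]
```

View pics/two.png

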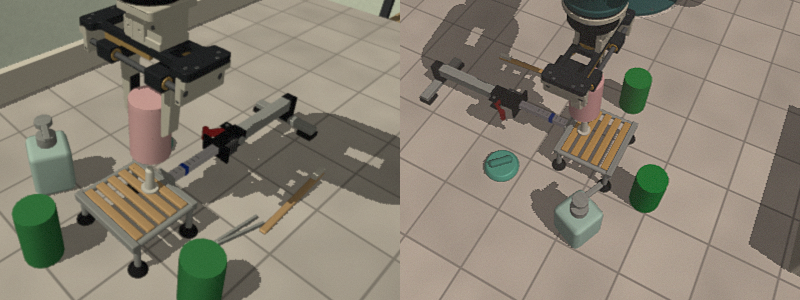

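The cup is clear of the peg and upright in the gripper, and the peg's white tip shows below it at left-half (150,178). The open counter on the +x side, beyond the scrubber, is free.

>>> step_arm(commands="-12 11 0 0; -35 32 0 0; -62 57 0 0; -90 82 0 0; -120 110 0 0; -150 137 0 0; -178 163 0 0; -198 181 0 0; -208 190 0 0; -208 190 15 0; -208 190 35 0; -208 190 55 0")

```text
time: 5.72
ee_pos: [0.7293, -0.0993, 0.1217]
ee_rot: [-2.22, -2.222, 0.001]
force: [-0.1, 0.3, -0.8]
gripper_width: 0.0571
grip_force: 8.0
```

>>> step_arm(commands="0 0 20 0; 0 0 40 0; 0 0 52 0; 0 0 60 0; 0 0 64 0; 0 0 66 0; 0 0 67 0; 0 0 68 0; 0 0 68 0")

```text
time: 6.85
ee_pos: [0.73, -0.1, 0.0558]
ee_rot: [2.221, 2.221, 0.0]
force: [0.7, -0.3, -0.4]
gripper_width: 0.0573
grip_force: 8.0
```

>>> step_arm(commands="0 0 1 0; 0 0 2 0; 0 0 3 0; 0 0 4 0; 0 0 4.5 0; 0 0 5 0; 0 0 5 0")

```text
time: 7.72
ee_pos: [0.73, -0.1, 0.0506]
ee_rot: [2.221, 2.221, -0.0]
force: [-0.8, 0.8, -2.1]
gripper_width: 0.0572
grip_force: 8.0
```

>>> step_arm(commands="0 0 0.5 0; 0 0 1 0; 0 0 1 0")

```text
time: 8.1
ee_pos: [0.73, -0.1, 0.0496]
ee_rot: [-2.221, -2.221, 0.0]
force: [0.2, 0.1, -0.8]
gripper_width: 0.0576
grip_force: 8.0
```

>>> step_arm(commands="0 0 0.5 0; 0 0 1 0; 0 0 1 0")

```text
time: 8.48
ee_pos: [0.73, -0.1, 0.049]
ee_rot: [2.221, 2.221, 0.0]
force: [-2.8, 0.2, 3.3]
gripper_width: 0.0572
grip_force: 8.0
```

>>> step_arm(commands="0 0 0 0; 0 0 0 0; 0 0 0 0; 0 0 0 0", hand=62)

```text
time: 8.98
ee_pos: [0.73, -0.1, 0.0485]
ee_rot: [-2.221, -2.221, 0.0]
force: [0.1, -0.6, -0.6]
gripper_width: 0.0621
grip_force: 0.0
```

>>> step_arm(commands="0 0 0 0; 0 0 0 0; 0 0 -8 0; 0 0 -20 0; 0 0 -40 0; 0 0 -60 0; 0 0 -85 0; 0 0 -115 0; 0 0 -145 0; 0 0 -165 0; 0 0 -175 0", hand=88)

```text
time: 10.35
ee_pos: [0.7302, -0.1001, 0.2253]
ee_rot: [2.221, 2.221, 0.001]
force: [-0.2, -0.3, 0.0]
gripper_width: 0.0881
grip_force: 0.0
```

>>> step_arm(commands="1 -20 0 0; 2 -45 0 0; 4 -75 0 0; 6 -105 0 0; 8 -135 0 0; 9 -160 0 0; 10 -175 0 0; 10 -175 0 0; 10 -175 0 0")

```text
time: 11.48
ee_pos: [0.5555, -0.0901, 0.2235]
ee_rot: [-2.221, -2.221, 0.0]
force: [-0.7, 0.9, -0.2]
gripper_width: 0.0882
grip_force: 0.0
```

```bash
python3 - <<'E'
from h import *
W=shot('wrist');S=shot('side');C=shot('scene')
a=cv2.resize(W[0][0:400,100:500],(600,600),interpolation=cv2.INTER_CUBIC);b=np.vstack([S[0][120:320,240:440],C[0][130:330,150:350],np.zeros((200,200,3),np.uint8)])
cv2.imwrite('pics/w2.png',np.hstack([a,b]))
rs={'blue':[],'red':[]}
for s in (W,S,C):
    ms=masks(s[0])
    for k in rs:
        b=blob(ms[k]); print(k,b[0],b[1]) if b else 0
        if b: rs[k].append(ray(*s[1:],*b[0]))
for k in rs: print(k,tri(rs[k]))
print(bot.read_state()['ee_pos'])
E
```

```text
blue [264.  61.] [257  58  15   7 105]
red [297.7255814  165.68372093] [285 152  24  30 215]
blue [304.94285714 247.34285714] [300 243   9  11  35]
red [331.81451613 211.02419355] [323 206  21  11 124]
blue [271.0952381  196.33333333] [269 193   6   8  21]
red [220.28571429 189.71428571] [216 180   9  20  63]
blue (array([0.53915684, 0.03804192, 0.05520912]), [np.float64(0.0016284910724374505), np.float64(0.0008753661500604259), np.float64(0.00144817739273849)])
red (array([ 0.57358717, -0.0636152 ,  0.05382628]), [np.float64(0.0007955927900923671), np.float64(0.0010800161061227406), np.float64(0.0010029322001912082)])
[ 0.55547444 -0.09002907  0.22331927]
```

View pics/w2.png

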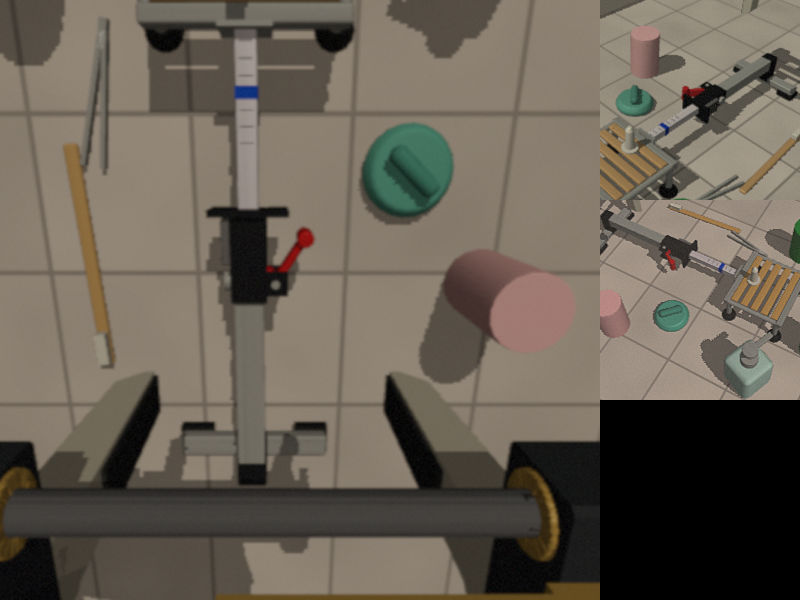

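The close view shows the mark at (246,92), the lip between (207,212) and (288,212), the lever tip at (305,238) swung out, and the bar running straight down the picture. The cup stands mouth down at (533,310). The scrubber, toothbrush and tweezers are untouched.

```bash
python3 - <<'E'
from h import *
p,K,T=shot('wrist'); print(T[:3,3])
g=p.max(2).astype(int)
for c in (241,244,247,284,287,290): print(c,list(g[134:150,c]))
for r in (141,142): print(r,list(g[r,234:252]),list(g[r,282:296]))
for u,v in [(240,139),(240,141),(240,144.5)]:
    print(v,[onz(K,T,u,v,z).round(4).tolist() for z in (.037,.067)])
# bar edges rows, sleeve edges
for r,z in [(45,.06),(52,.06),(75,.06),(100,.06),(125,.06),(220,.065),(270,.065)]:
    row=g[r,245:290]; d=np.diff(row); a=245+np.argmax(np.abs(d[:22]))+.5; b=245+22+np.argmax(np.abs(d[22:]))+.5
    A,B=onz(K,T,a,r,z),onz(K,T,b,r,z); print(r,a,b,((A+B)/2).round(4),(B-A)[0].round(4))
m=masks(p)['red']; ys,xs=np.nonzero(m)
t=(ys<168); print('tip',onz(K,T,100+305/1.5,238/1.5,.065), 'topmost/right', ys.min(),xs.max())
b=blob(masks(p)['blue']); print('mark',onz(K,T,*b[0],.06))
E
```

```text
[ 0.55496088 -0.00596787  0.38925927]
241 [np.int64(136), np.int64(137), np.int64(136), np.int64(124), np.int64(82), np.int64(39), np.int64(19), np.int64(18), np.int64(17), np.int64(23), np.int64(50), np.int64(97), np.int64(130), np.int64(138), np.int64(138), np.int64(138)]
244 [np.int64(136), np.int64(137), np.int64(136), np.int64(121), np.int64(68), np.int64(18), np.int64(17), np.int64(15), np.int64(16), np.int64(23), np.int64(51), np.int64(96), np.int64(130), np.int64(137), np.int64(138), np.int64(138)]
247 [np.int64(137), np.int64(135), np.int64(136), np.int64(122), np.int64(69), np.int64(19), np.int64(18), np.int64(15), np.int64(18), np.int64(21), np.int64(34), np.int64(63), np.int64(80), np.int64(83), np.int64(87), np.int64(89)]
284 [np.int64(139), np.int64(138), np.int64(132), np.int64(106), np.int64(55), np.int64(18), np.int64(19), np.int64(16), np.int64(22), np.int64(22), np.int64(52), np.int64(97), np.int64(130), np.int64(140), np.int64(138), np.int64(139)]
287 [np.int64(139), np.int64(139), np.int64(131), np.int64(105), np.int64(55), np.int64(14), np.int64(16), np.int64(16
[... 1179 characters left out ...]
nt64(15), np.int64(20), np.int64(37), np.int64(81), np.int64(119), np.int64(135), np.int64(138)]
139 [[0.5097, -0.0363, 0.037], [0.5135, -0.0337, 0.067]]
141 [[0.5096, -0.0385, 0.037], [0.5135, -0.0357, 0.067]]
144.5 [[0.5095, -0.0423, 0.037], [0.5133, -0.0392, 0.067]]
45 256.5 270.5 [0.5384 0.0527 0.06  ] 0.0132
52 256.5 270.5 [0.5383 0.0467 0.06  ] 0.0133
75 256.5 271.5 [0.5384 0.0265 0.06  ] 0.0146
100 257.5 270.5 [0.538  0.0036 0.06  ] 0.0129
125 257.5 270.5 [ 0.5376 -0.0204  0.06  ] 0.0132
220 250.5 281.5 [ 0.5383 -0.121   0.065 ] 0.034
270 257.5 275.5 [ 0.538  -0.1824  0.065 ] 0.0208
tip [ 0.577932   -0.05382504  0.065     ] topmost/right 152 308
mark [0.53861188 0.0389158  0.06      ]
```

>>> step_arm(commands="15 -1 0 0; 36 -3 0 0; 36 -3 20 0; 36 -3 45 0; 36 -3 75 0; 36 -3 105 0; 36 -3 130 0; 36 -3 150 0; 36 -3 168 0; 36 -3 180 0; 36 -3 189 0; 36 -3 189 0", hand=88)

```text
time: 13.18
ee_pos: [0.5519, -0.054, 0.0343]
ee_rot: [-2.221, -2.221, 0.0]
force: [-0.7, -0.1, 0.8]
gripper_width: 0.088
grip_force: 0.0
```

>>> step_arm(commands="0 0 0 0; 0 0 0 0; 0 0 0 0; 0 0 0 0; 0 0 0 0; 0 0 0 0", hand=72, grip_force=3.5)

```text
time: 13.92
ee_pos: [0.552, -0.054, 0.0346]
ee_rot: [-2.221, -2.221, 0.0]
force: [-0.2, -0.8, -0.1]
gripper_width: 0.072
grip_force: 0.0
```

```bash
python3 - <<'E'
from h import *
W=shot('wrist');S=shot('side')
cv2.imwrite('pics/w3.png',np.hstack([cv2.resize(W[0][60:360,150:450],(500,500)),cv2.resize(S[0][150:300,280:370],(300,500))]))
E
```

```text
(no output)
```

View pics/w3.png

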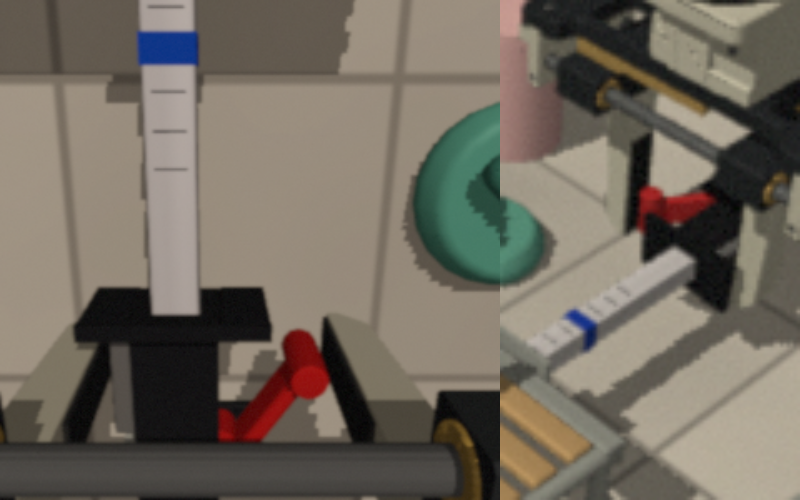

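The left finger stands level with the grey pad at (120,385), behind the lip. The right finger is just outside the lever tip at (310,380). Closing lightly.

>>> step_arm(commands="0 0 0 0; 0 0 0 0; 0 0 0 0; 0 0 0 0", hand=62, grip_force=4)

```text
time: 14.52
ee_pos: [0.5522, -0.054, 0.0347]
ee_rot: [2.221, 2.221, 0.001]
force: [3.0, 0.1, -2.1]
gripper_width: 0.0647
grip_force: 4.0
```

>>> step_arm(commands="2 0 0 0; 6 0 0 0; 12 0 0 0; 18 0 0 0; 24 0 0 0; 30 0 0 0; 36 0 0 0; 42 0 0 0; 48 0 0 0; 53 0 0 0; 55 0 0 0; 55 0 0 0")

```text
time: 16.02
ee_pos: [0.552, 0.0014, 0.0346]
ee_rot: [-2.221, -2.221, -0.001]
force: [-0.9, 1.7, 1.4]
gripper_width: 0.0642
grip_force: 4.0
```

```bash
cat > m.py <<'E'
from h import *
import sys
W=shot('wrist');p,K,T=W
g=p.max(2).astype(int); s=bot.read_state(); print(s['ee_pos'],s['gripper_width'])
b=blob(masks(p)['blue']); print('mark',b[0],b[1],onz(K,T,*b[0],.06))
ys=np.nonzero(b[2][:,int(b[0][0])])[0]; print('mark rows->y',[onz(K,T,b[0][0],y,.06)[1].round(4) for y in (ys.min()-.5,ys.max()+.5)])
x=s['ee_pos'][0]
for xw in (.516,.520,.556,.560):
    # along wing column find dark run
    u,v=proj(K,T,[xw,s['ee_pos'][1]+.015,.067]); u=int(round(u)); col=g[:,u]; v=int(round(v))
    i=v
    while col[i]<50 and i>0:i-=1
    print(xw,'start dark',col[v],'front bottom edge y',onz(K,T,u,i+.5,.037)[1].round(4), 'row',i)
r=b[1]
if len(sys.argv)>1: cv2.imwrite('pics/'+sys.argv[1],cv2.resize(p[60:360,150:450],(600,600)))
E
python3 m.py w4.png
```

```text
[0.55197829 0.00138177 0.03464849] 0.06466753184783681
mark [253.33705357 213.84821429] [238 206  32  16 448] [0.53828747 0.0386317  0.06      ]
mark rows->y [np.float64(0.0423), np.float64(0.0348)]
0.516 start dark 24 front bottom edge y 0.0163 row 238
0.52 start dark 23 front bottom edge y 0.0194 row 233
0.556 start dark 22 front bottom edge y 0.0193 row 233
0.56 start dark 19 front bottom edge y 0.0193 row 233
```

View pics/w4.png

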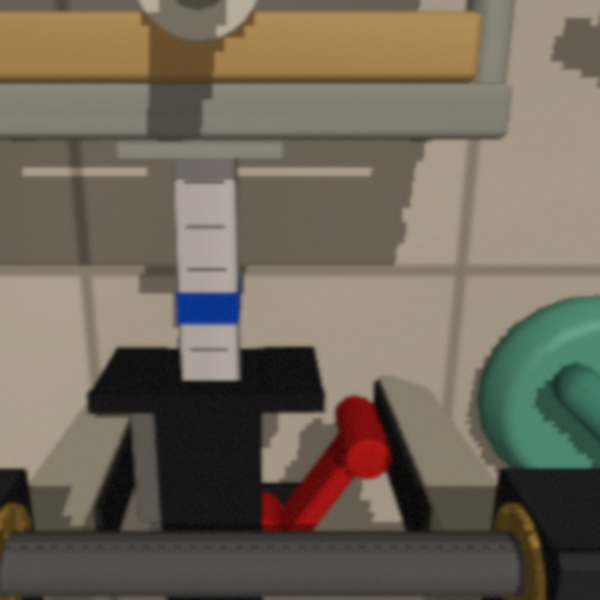

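The leg has come in without slipping. The mark is at (208,308) and the collar's face meets the bar at row 380. Now the exact remaining distance.

```bash
cat >> m.py <<'E'
g2=p.min(2).astype(int); u=int(round(b[0][0]))+2; i=int(b[0][1])+12 
col=g2[:,u]; d=np.diff(col[i:i+60]); j=i+np.argmin(d) if d.size else 0
print('bar meets face row',j,'y',onz(K,T,u,j+.5,.06)[1].round(4), col[i:i+60:3])
E
python3 m.py
```

```text
[0.55196751 0.00135781 0.03465515] 0.06422781043789699
mark [253.33333333 213.8590604 ] [238 206  32  16 447] [0.53829865 0.03862756 0.06      ]
mark rows->y [np.float64(0.0423), np.float64(0.0348)]
0.516 start dark 24 front bottom edge y 0.0163 row 238
0.52 start dark 25 front bottom edge y 0.0188 row 234
0.556 start dark 20 front bottom edge y 0.0193 row 233
0.56 start dark 22 front bottom edge y 0.0193 row 233
bar meets face row 249 y 0.0202 [156 157 157 105 156 156 156 154 140  16  19  20  15  24  21  17  21  19
  20  23]
```

>>> step_arm(commands="3 0 0 0; 8 0 0 0; 13 0 0 0; 16.5 0 0 0; 18.5 0 0 0; 18.5 0 0 0; 18.5 0 0 0")

```text
time: 17.0
ee_pos: [0.552, 0.0198, 0.0346]
ee_rot: [-2.221, -2.221, -0.001]
force: [-0.1, 2.7, 2.3]
gripper_width: 0.0645
grip_force: 4.0
```

```bash
python3 m.py w5.png
```

```text
[0.5520101  0.01984614 0.03464526] 0.06440339121053999
mark [254.375      246.32954545] [238 240  33  11 264] [0.53836959 0.04034713 0.06      ]
mark rows->y [np.float64(0.0424), np.float64(0.0381)]
0.516 start dark 24 front bottom edge y 0.0348 row 238
0.52 start dark 24 front bottom edge y 0.0372 row 234
0.556 start dark 23 front bottom edge y 0.0378 row 233
0.56 start dark 24 front bottom edge y 0.0378 row 233
bar meets face row 301 y 0.0091 [23 17 18 14 21 20 21 22 19 18 22 20 20 23 20 23 24 19 21 23]
```

Visible blue spans y 0.0381 to 0.0424, half the 8 mm band, so the edge is on the mark. Now squeezing in stages, shifting towards -x.

>>> step_arm(commands="0 -0.5 0 0; 0 -1 0 0; 0 -1.5 0 0; 0 -2 0 0; 0 -2.5 0 0; 0 -3 0 0; 0 -3 0 0", hand=58, grip_force=12)

```text
time: 17.92
ee_pos: [0.551, 0.0205, 0.035]
ee_rot: [2.219, 2.22, 0.008]
force: [20.4, 10.2, -8.0]
gripper_width: 0.0616
grip_force: 12.0
```

```bash
python3 m.py | head -3
```

```text
[0.55095008 0.02052415 0.03506786] 0.06158309742210995
mark [257.05333333 247.85333333] [241 241  33  12 300] [0.53845001 0.03998632 0.06      ]
mark rows->y [np.float64(0.0423), np.float64(0.0375)]
```

>>> step_arm(commands="0 0 0 0; 0 0 0 0; 0 0 0 0")

```text
time: 18.35
ee_pos: [0.5509, 0.0205, 0.0351]
ee_rot: [2.219, 2.22, 0.008]
force: [20.0, 11.8, -7.8]
gripper_width: 0.0614
grip_force: 12.0
```

>>> step_arm(commands="0 1 0 0; 0 2 0 0; 0 2 0 0", hand=57, grip_force=18)

```text
time: 18.73
ee_pos: [0.5499, 0.0201, 0.0346]
ee_rot: [-2.219, -2.22, 0.002]
force: [-13.0, 6.3, 8.3]
gripper_width: 0.0581
grip_force: 18.0
```

```bash
python3 m.py | head -3
```

```text
[0.54986535 0.02008102 0.03460287] 0.0579136391516677
mark [258.72451791 248.815427  ] [243 242  33  13 363] [0.53840008 0.0392777  0.06      ]
mark rows->y [np.float64(0.0421), np.float64(0.0362)]
```

>>> step_arm(commands="1 -0.5 0 0; 2 -1 0 0; 2.5 -1.5 0 0; 2.5 -1.5 0 0", hand=55)

```text
time: 19.27
ee_pos: [0.5488, 0.0214, 0.0346]
ee_rot: [-2.221, -2.222, 0.003]
force: [-6.8, -4.4, 5.5]
gripper_width: 0.0554
grip_force: 15.6
```

```bash
python3 m.py | head -3
```

```text
[0.54882331 0.02138541 0.03453515] 0.05561756334893673
mark [261.12820513 251.2974359 ] [245 245  33  13 390] [0.53848682 0.03932575 0.06      ]
mark rows->y [np.float64(0.0424), np.float64(0.036)]
```

>>> step_arm(commands="0 0 0 0; 1 0 0 0; 2 0 0 0; 3 0 0 0; 3 0 0 0", grip_force=5)

```text
time: 19.95
ee_pos: [0.5489, 0.0242, 0.0343]
ee_rot: [-2.222, -2.221, 0.003]
force: [-4.2, -6.0, 0.9]
gripper_width: 0.0559
grip_force: 5.0
```

```bash
python3 m.py | head -3
```

```text
[0.54887994 0.02418378 0.03430631] 0.05580964243444746
mark [260.87686567 255.33955224] [245 250  33  10 268] [0.53839231 0.04007185 0.06      ]
mark rows->y [np.float64(0.0421), np.float64(0.0378)]
```

>>> step_arm(commands="0.5 -0.5 0 0; 1 -1 0 0; 1 -1.7 0 0; 1 -2.4 0 0; 1 -2.4 0 0", hand=51, grip_force=18)

```text
time: 20.62
ee_pos: [0.5467, 0.0253, 0.0343]
ee_rot: [2.221, 2.221, -0.002]
force: [-2.4, -6.8, -0.5]
gripper_width: 0.0513
grip_force: 10.0
```

```bash
python3 m.py | head -3
```

```text
[0.5466987  0.02530385 0.03426335] 0.05103098818043842
mark [265.5        257.36153846] [250 252  32  10 260] [0.53848307 0.04008479 0.06      ]
mark rows->y [np.float64(0.0422), np.float64(0.0378)]
```

>>> step_arm(commands="0.2 -0.6 0 0; 0.3 -1.2 0 0; 0.3 -1.8 0 0; 0.3 -2.3 0 0; 0.3 -2.3 0 0", hand=47, grip_force=25)

```text
time: 21.3
ee_pos: [0.5447, 0.0256, 0.0343]
ee_rot: [2.221, 2.221, -0.002]
force: [1.3, -7.0, -1.9]
gripper_width: 0.0473
grip_force: 10.3
```

```bash
python3 m.py | head -3
```

```text
[0.54464519 0.0256497  0.03426205] 0.04672823062291514
mark [269.54893617 257.73617021] [254 253  32   9 235] [0.53840613 0.04019959 0.06      ]
mark rows->y [np.float64(0.042), np.float64(0.0381)]
```

>>> step_arm(commands="0 -0.6 0 0; 0 -1.2 0 0; 0 -1.8 0 0; 0 -2 0 0; 0 -2 0 0; 0 -2 0 0", hand=40, grip_force=30)

```text
time: 22.1
ee_pos: [0.5426, 0.0256, 0.0343]
ee_rot: [2.221, 2.221, -0.002]
force: [0.9, -6.7, -2.1]
gripper_width: 0.0434
grip_force: 33.8
```

```bash
python3 m.py w6.png | head -3
```

```text
[0.5425963 0.0255747 0.0342734] 0.042837561608216806
mark [273.44357977 257.42023346] [258 253  32   9 257] [0.53827083 0.04033953 0.06      ]
mark rows->y [np.float64(0.0425), np.float64(0.0381)]
```

View pics/w6.png

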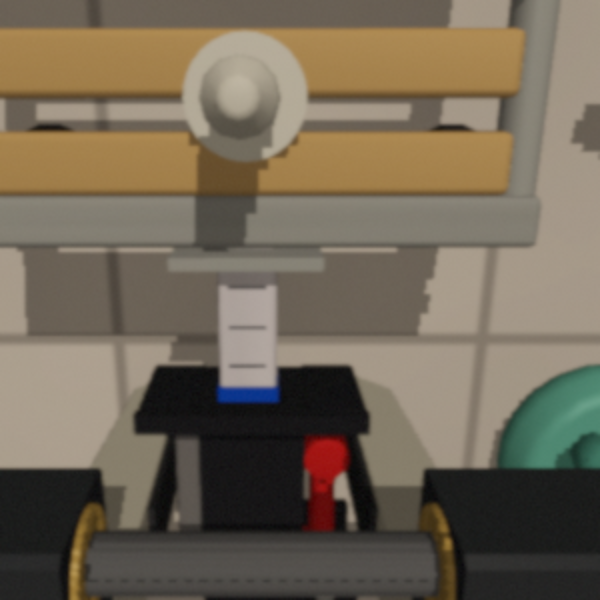

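The lever lies straight along the collar at (322,470), and the collar edge covers half of the blue band at (248,394). The width has stalled at about 43 mm with the full grip on. Settling, then a last check.

>>> step_arm(commands="0 0 0 0; 0 0 0 0; 0 0 0 0; 0 0 0 0; 0 0 0 0; 0 0 0 0")

```text
time: 22.9
ee_pos: [0.5426, 0.0256, 0.0343]
ee_rot: [2.221, 2.221, -0.002]
force: [0.8, -6.9, -2.5]
gripper_width: 0.0431
grip_force: 33.8
```

```bash
python3 m.py | head -3; python3 -c "
from cell import bot
s=bot.read_state();print(s['grip_force'],s['gripper_width'],s['force']);print(bot.job_done())"
```

```text
[0.54259799 0.02557171 0.03426901] 0.04331831867306245
mark [273.44357977 257.42023346] [258 253  32   9 257] [0.53826839 0.04033732 0.06      ]
mark rows->y [np.float64(0.0425), np.float64(0.0381)]
33.79181072115898 0.04331831867306245 [ 1.08903383 -6.08212809 -2.11778329]
the job is handed in; nothing more can be done
None
```

The job is handed in at about 23 s (no verdict shown): the pink cup stands mouth down clear of the rack, the collar's front edge is at about the middle of the blue mark, and the lever is shut with the collar still pinched at about 34 N.

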